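# Turn the rinsed gear round onto the drying rack

### The arm

A 6-joint arm with a two-finger parallel gripper is mounted at the origin on the work surface. World frame = base frame: x ahead of the robot, y to its left, z up, the work surface at z = 0. Lengths are in mm, angles in rad, forces in N, time in s.
With the tool pointing down it reaches from about 350 to 775 mm from the base axis. Payload 7.3 kg.
Tool frame: the origin (TCP) lies midway between the tips of the shut fingers; the grasp point (between the pads) lies 19 mm behind it; z points along the fingers, y is the line along which they close (so a half turn about z gives the same grasp; the last joint's range is limited). The gripper opens to 92 mm and grips with 3 to 60 N. Pads are 19 mm wide; open, the fingers measure 130 mm over their backs; the gripper's body (75 mm by 190 mm) begins 47 mm behind the grasp point.
Start: joints at [-1.389, 0.342, 1.524, -0, 1.275, -0.146], TCP at [169.052, -497.058, 226.741] pointing down, gripper open.
Joint ranges: [-2.53, 2.53], [-0.77, 2.02], [0.04, 2.7], [-1, 4.14], [0.28, 2.66], [-3.11, 3.11]. Speed limits (rad/s): [2.57, 2.57, 3.14, 3.14, 3.14, 3.14].

### API

Orientations are given as [roll, pitch, yaw] about the fixed x, y, z axes, in that order (R = Rz(yaw) Ry(pitch) Rx(roll)).
In Python, from plant import readout, vision, order, models gives the robot as it stands. The module is installed in compiled form; this text tells all that it offers.
- The arm moves only by the tool step_arm, never from a script. Its argument "series" is text: rows parted by semicolons, each of 7 numbers parted by spaces: the gripper's target within -1 to 1 (shut at 1, half-way at 0, fully open at -1), then the shift along the tool's x, y, z each as a share of 80 mm, from -1 to 1, then the turn, a rotation vector about the tool's x, y, z each as a share of 2 pi rad, from -1 to 1. In form: jaw x y z ax ay az; .... A call has 1 to 20 rows; each row is the pose to reach, as a shift and turn from the pose commanded when the call began, along the tool's axes at that moment, turning the shorter way round; what a row does not reach only later rows make up. A row lasts 1/10 s, in which the tool goes at most 50 mm and 8.59 degrees, less where a joint would pass 70% of its speed; a pose out of reach is approached as far as the arm can. A call with a number of a shift or a turn outside -1 to 1 is refused whole. A call with a gripper value outside its range is refused whole. The fingers move at their own pace and stop on an object; the grip force is fixed at half the most. Time passes only in rows, so rows that repeat a pose let the fingers close. It gives the time, the measured TCP pose, the force, the opening and the grip force at its end, in the units of the state.
- readout.get_obs(): the state, without advancing time (a new reading comes with each control period).
- vision.capture(name): name is "scene" or "side" or "wrist"; returns a dict with "frame" (384x512x3 uint8, red, green, blue), "depth" (384x512 float32, mm along the optical axis (not along the pixel's ray), 0 where there is no reading), "fovy" (degrees; the focal length in pixels is half the picture's height over the tangent of half this angle, whatever the lens; pixels are square), "cx", "cy" (the principal point, pixels), "rvec" (rotation vector, rad) and "tvec" (3), from world to camera coordinates, as OpenCV has them; the wrist camera has in their place "mount" (4x4, takes a point from camera to tool coordinates, whose origin is the TCP and whose axes are the flange's). Camera axes: x right, y down, z forward; pixel columns grow to the right and rows downward; lengths in mm; the calibration is good to about 2 mm. A picture is of the moment at which its call begins: read the wrist's pose just before it.
- order.close_job(): hands the job in; it is judged then, once.
Trained networks look in a picture, given as the dict that the camera call returned (one of the last four; its "shot" number tells which), for a name from the list of things; names that differ only in an ending like _2 or _b are one class to them, and where a whole thing is asked for, a point or a joint stands for the part that bears it (a point fixed in the world has none). Each returns a list of dicts, best first, with "p" (0 to 1); they miss things now and then, are a little off and sometimes report something else, mostly with a low value. They report only what shows in the picture. A call takes as long as a camera call. They do not tell look-alikes from the thing itself.
- models.look_for(picture, thing): "position" ([column, row] in pixels, amid what is visible of it).
- models.pinpoint(picture, thing): "position" ([column, row] in pixels: a listed point, or the origin of a listed thing).
The state is a dict: "time": time; "joint_positions": joint angles; "dq": joint speeds; "tau": joint torques, N m; "tool_pos": TCP position; "tcp_rot": TCP orientation; "contact_force": force on the tool from outside, world axes, zero at the start; "moment": the same for the moment, N m; "grip_width": finger opening in mm; "finger_force": force on a finger pad.
Only numpy, scipy, OpenCV 4.12 (cv2) and the standard library are available. Lean on these libraries where they do the work, as an engineer would, in place of code of your own. Each camera call takes 0.05 s, during which the arm holds its last target. There are 200 camera calls.

### The job

Move the four rinsed pieces (small torch, fin buckle, spring clip, hook) from the wooden pucks of the slatted wet rack to the white drying rack in reverse order: the piece at the left end goes into the bay at the right end, its neighbour into the bay next to that, and so on, because the drying rack will be turned round to face the house. Set each piece down the same way up as it stood, on the middle of the square cork pad in its bay, and let go of it; all four must be standing there at the end.

Things in the scene. Friction and masses are not known exactly. Their poses are not given: they have to be found in the camera images.
- torch_mid (a point): small grey cylindrical dive torch standing upright on its lens end: 70 mm high, barrel 34 mm in diameter, the lowest 10 mm (lens ring) 40 mm. Point on its axis half-way up (35 mm above its underside), z up. May be gripped across the barrel at any yaw. Starts roughly centred on puck a
- buckle_mid (a point): black plastic fin-strap buckle lying flat: a channel with two upright cheeks, 30 mm wide (x, to be gripped across the flat cheeks), 48 mm long (y), 28 mm high, with a small steel roller between the cheeks near its +y end. Point at its centre half-way up (14 mm above its underside), z up. Starts roughly centred on puck b
- clip_mid (a point): red plastic spring clip lying on its side: 52 mm long (y, jaws towards +y), 28 mm high, with flat parallel cheeks 26 mm apart (x, the grip width) and 20 mm long at its middle round a steel spring coil. Point at its centre half-way up (14 mm above its underside), z up. Starts roughly centred on puck c
- hook_mid (a point): stainless hook on a round foot (44 mm across, 5 mm thick): square stem 14 x 14 mm up to 45 mm above the underside, then a bar bent over towards +y, reaching 24 mm from the axis and down to 34 mm there; 60 mm high in all. Grip the stem across x, fingertips above the foot. Point on the stem's axis half-way up (30 mm above its underside), z up. Starts roughly centred on puck d
- puck_a: one of four identical fixed round pucks of pale wood, 56 mm across and 12 mm high, in a row on the wet rack, 84 mm apart; one piece stands on each at the start. Origin at the centre of its underside, z up. Pucks sit in a different order along the rack each time; they never move during the job
- puck_b: one of four identical fixed round pucks of pale wood, 56 mm across and 12 mm high, in a row on the wet rack, 84 mm apart; one piece stands on each at the start. Origin at the centre of its underside, z up. Pucks sit in a different order along the rack each time; they never move during the job
- puck_c: one of four identical fixed round pucks of pale wood, 56 mm across and 12 mm high, in a row on the wet rack, 84 mm apart; one piece stands on each at the start. Origin at the centre of its underside, z up. Pucks sit in a different order along the rack each time; they never move during the job
- puck_d: one of four identical fixed round pucks of pale wood, 56 mm across and 12 mm high, in a row on the wet rack, 84 mm apart; one piece stands on each at the start. Origin at the centre of its underside, z up. Pucks sit in a different order along the rack each time; they never move during the job
- wet_rack: low fixed rack of dark wooden slats, aluminium clamp on one end, 102 mm deep (x), 430 mm long (y). Pucks at y = -126, -42, 42, 126 mm, x = 0, their tops 34 mm above its origin. A 28 mm high tin stands beyond the +y end puck. Origin at the centre of its underside, y along the row (roughly to the robot's left), z up. Stands either nearer to the robot or farther than the drying rack
- dry_rack: fixed white pegboard rack on wooden feet, 100 mm deep (x), 430 mm long (y). Low rails (tops 39 mm above its origin) at y = -168, -84, 0, 84, 168 mm part it into four bays, each with a cork pad 50 mm square in its middle: centres x = 0, y = -126, -42, 42, 126 mm, tops 34 mm above origin. Soap and pumice lie at its ends. Origin at the centre of its underside, y along row (to robot's left), z up
Not all that is in view belongs to the job. What is shaped like the part that bears torch_mid but yellow is not meant.

How it is judged (in metres and radians):
At the end, for the whole second after the job is handed in: Each piece stands in the drying-rack bay that mirrors its own puck's place on the wet rack (left end to right end and so on): its centre within 15 mm of the pad's centre along and across the rack and 6 mm of its standing height, tilted under 0.15 rad, at rest (((y of puck_a in the frame of wet_rack between -0.156 and -0.096 m and y of torch_mid in the frame of dry_rack between 0.111 and 0.141 m) or (y of puck_a in the frame of wet_rack between -0.072 and -0.012 m and y of torch_mid in the frame of dry_rack between 0.027 and 0.057 m) or (y of puck_a in the frame of wet_rack between 0.012 and 0.072 m and y of torch_mid in the frame of dry_rack between -0.057 and -0.027 m) or (y of puck_a in the frame of wet_rack between 0.096 and 0.156 m and y of torch_mid in the frame of dry_rack between -0.141 and -0.111 m)) and x of torch_mid in the frame of dry_rack between -0.015 and 0.015 m and z of torch_mid in the frame of dry_rack between 0.063 and 0.075 m and angle between each of torch_mid, buckle_mid, clip_mid, hook_mid's own z axis and vertical below 0.15 rad and linear speed of each of torch, buckle, clip, hook below 0.02 m/s and angular speed of each of torch, buckle, clip, hook below 0.2 rad/s and ((y of puck_b in the frame of wet_rack between -0.156 and -0.096 m and y of buckle_mid in the frame of dry_rack between 0.111 and 0.141 m) or (y of puck_b in the frame of wet_rack between -0.072 and -0.012 m and y of buckle_mid in the frame of dry_rack between 0.027 and 0.057 m) or (y of puck_b in the frame of wet_rack between 0.012 and 0.072 m and y of buckle_mid in the frame of dry_rack between -0.057 and -0.027 m) or (y of puck_b in the frame of wet_rack between 0.096 and 0.156 m and y of buckle_mid in the frame of dry_rack between -0.141 and -0.111 m)) and x of buckle_mid in the frame of dry_rack between -0.015 and 0.015 m and z of buckle_mid in the frame of dry_rack between 0.042 and 0.054 m and ((y of puck_c in the frame of wet_rack between -0.156 and -0.096 m and y of clip_mid in the frame of dry_rack between 0.111 and 0.141 m) or (y of puck_c in the frame of wet_rack between -0.072 and -0.012 m and y of clip_mid in the frame of dry_rack between 0.027 and 0.057 m) or (y of puck_c in the frame of wet_rack between 0.012 and 0.072 m and y of clip_mid in the frame of dry_rack between -0.057 and -0.027 m) or (y of puck_c in the frame of wet_rack between 0.096 and 0.156 m and y of clip_mid in the frame of dry_rack between -0.141 and -0.111 m)) and x of clip_mid in the frame of dry_rack between -0.015 and 0.015 m and z of clip_mid in the frame of dry_rack between 0.042 and 0.054 m and ((y of puck_d in the frame of wet_rack between -0.156 and -0.096 m and y of hook_mid in the frame of dry_rack between 0.111 and 0.141 m) or (y of puck_d in the frame of wet_rack between -0.072 and -0.012 m and y of hook_mid in the frame of dry_rack between 0.027 and 0.057 m) or (y of puck_d in the frame of wet_rack between 0.012 and 0.072 m and y of hook_mid in the frame of dry_rack between -0.057 and -0.027 m) or (y of puck_d in the frame of wet_rack between 0.096 and 0.156 m and y of hook_mid in the frame of dry_rack between -0.141 and -0.111 m)) and x of hook_mid in the frame of dry_rack between -0.015 and 0.015 m and z of hook_mid in the frame of dry_rack between 0.058 and 0.07 m); the robot touches nothing.
It also fails if it takes over 96 s, if anything falls off the work surface, if the arm or the gripper's body presses on something with over 40 N, if the wrist force passes 120 N, or if a joint passes its speed limit or range.

## Working session

There is one attempt and no reset: what is moved stays moved. The work goes in short steps, Python scripts to look and compute and a tool call to move; the robot and the scene stay as the last step left them, time stands still between calls to the robot, and variables do not carry over. Pictures are saved under pics/ and viewed, at most 14 in all, crops included, and the job is handed in when it is done.

Besides the shell and the picture viewer there is one more tool, called by a JSON object that holds its "op" and its "data". step_arm: Moves the arm, as the interface text tells. Shift numbers are shares of 80 mm and turn numbers shares of 2 pi rad, none past 1 either way. Its arguments: {"type":"object","properties":{"series":{"type":"string"}},"required":["series"]}

```bash
mkdir -p pics; cat > h.py <<'E'
import numpy as np, cv2
from plant import readout, vision, order, models
from scipy.spatial.transform import Rotation as R
def cap(n):
    o=readout.get_obs(); d=vision.capture(n); d['obs']=o
    d['f']=d['frame'].shape[0]/2/np.tan(np.radians(d['fovy'])/2)
    if 'mount' in d:
        T=np.eye(4);T[:3,:3]=R.from_euler('xyz',o['tcp_rot']).as_matrix();T[:3,3]=o['tool_pos']
        d['T']=T@np.array(d['mount'])
    else:
        M=np.eye(4);M[:3,:3]=cv2.Rodrigues(np.array(d['rvec'],float))[0];M[:3,3]=np.ravel(d['tvec'])
        d['T']=np.linalg.inv(M)
    return d
def ray(d,p,z):  # intersect pixel ray with plane height z
    v=d['T'][:3,:3]@np.array([(p[0]-d['cx'])/d['f'],(p[1]-d['cy'])/d['f'],1.]);o=d['T'][:3,3]
    return (o+v*(z-o[2])/v[2])
def cloud(d):
    h,w=d['depth'].shape;u,v=np.meshgrid(np.arange(w),np.arange(h));z=d['depth']
    P=np.stack([(u-d['cx'])/d['f']*z,(v-d['cy'])/d['f']*z,z],-1)@d['T'][:3,:3].T+d['T'][:3,3]
    P[z==0]=np.nan
    return P
def save(d,n): cv2.imwrite('pics/'+n,d['frame'][:,:,::-1])
E
python3 - <<'E'
from h import *
print(readout.get_obs())
for n in ['scene','side']:
    d=cap(n); save(d,n+'1.png'); P=cloud(d)
    for t in ['torch_mid','buckle_mid','clip_mid','hook_mid','wet_rack','dry_rack','puck_a']:
        for r in models.pinpoint(d,t)[:5]:
            z={'torch_mid':69,'buckle_mid':48,'clip_mid':48,'hook_mid':64,'puck_a':22}.get(t,0)
            u,v=map(int,r['position']); print(n,t,round(r['p'],2),np.round(r['position']),ray(d,r['position'],z).round(), P[min(v,383),min(u,511)].round())
E
```

```text
{'time': 0.0, 'joint_positions': array([-1.38898967e+00,  3.42734950e-01,  1.52499783e+00, -2.29722987e-05,
        1.27539491e+00, -1.46003739e-01]), 'dq': array([-0.00111485, -0.00048744,  0.00088859, -0.00030395, -0.00056922,
       -0.00079709]), 'tau': array([ 1.36656945e-03, -4.31238556e+01, -2.44219851e+01,  7.18616461e-02,
        5.59504679e-02, -1.07636924e-04]), 'tool_pos': array([ 168.97439037, -496.64325613,  226.04531284]), 'tcp_rot': array([-3.14007076e+00, -2.01591773e-04,  3.27816950e-01]), 'contact_force': array([-0.68805135, -1.06236793,  0.332789  ]), 'moment': array([0.03476582, 0.03710661, 0.01891187]), 'finger_force': 0.0, 'grip_width': 91.76752116837811}
scene torch_mid 0.78 [238. 171.] [460. -13.  69.] [470. -16.  80.]
scene torch_mid 0.76 [149. 152.] [ 356. -171.   69.] [ 334. -172.   51.]
scene clip_mid 0.86 [277. 166.] [444.  70.  48.] [452.  65.  58.]
scene hook_mid 0.76 [191. 181.] [ 456. -104.   64.] [ 415. -101.   25.]
scene hook_mid 0.67 [276. 161.] [446.  67.  64.] [442.  68.  62.]
scene wet_rack 0.61 [217. 200.] [459. -59.   0.] [477. -62.  21.]
sce
[... 473 characters left out ...]
_mid 0.57 [283. 159.] [ 474. -180.   48.] [467. -91.  90.]
side clip_mid 0.68 [285. 221.] [445.  66.  48.] [446.  76.  56.]
side hook_mid 0.65 [281. 173.] [468. -82.  64.] [462.  -8. 102.]
side hook_mid 0.47 [282. 189.] [458. -15.  64.] [457.   4.  77.]
side wet_rack 0.9 [286. 211.] [452. -39.   0.] [448.  10.  32.]
side dry_rack 0.82 [200. 199.] [637. -60.   0.] [619. -11.  32.]
side puck_a 0.87 [288. 235.] [439.  69.  22.] [438.  83.  33.]
side puck_a 0.75 [283. 211.] [455.  -4.  22.] [454.  10.  32.]
side puck_a 0.59 [282. 172.] [ 474. -169.   22.] [459. -13. 102.]
side puck_a 0.58 [283. 223.] [450.  35.  22.] [447.  87.  59.]
side puck_a 0.56 [202. 200.] [622. -25.  22.] [617. -10.  32.]
```

View pics/scene1.png

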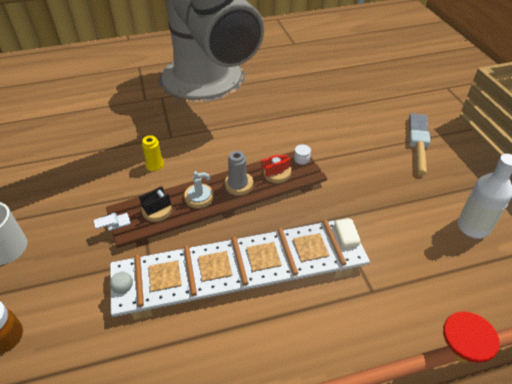

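View pics/side1.png

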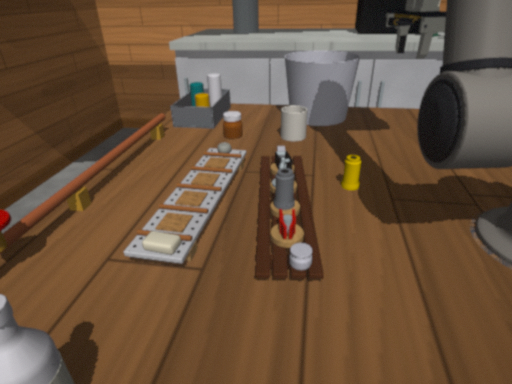

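The scene picture shows the wet rack nearer to the robot. From -y to +y it holds the buckle (156,200), hook (199,185), torch (237,171) and clip (277,165). The yellow torch at (152,153) is a decoy. The pads of the drying rack are at (164,276), (215,267), (264,257) and (311,247). The side view agrees: clip next to the tin, then torch, hook and buckle. I'll go above the wet rack for a close look.

```bash
cat > plan.py <<'E'
# usage: plan.py  jaw x y z yaw  x y z yaw ... ; prints calls from the measured pose
import sys; from h import *
a=[float(v) for v in sys.argv[1:]]; jaw=a[0]; W=np.array(a[1:]).reshape(-1,4)
o=readout.get_obs(); p=np.array(o['tool_pos']); yaw=o['tcp_rot'][2]; r0=R.from_euler('xyz',o['tcp_rot']); first=True
print('t',round(o['time'],2),'at',p.round(1),round(yaw,3),'w',round(o['grip_width'],1))
for w in W:
    while True:
        Rm=r0 if first else R.from_euler('xyz',[np.pi,0,yaw])
        t=Rm.inv().apply(w[:3]-p); k=min(1,79.9/max(np.abs(t).max(),1e-6)); dy=w[3]-yaw
        rv=(Rm.inv()*R.from_euler('xyz',[np.pi,0,w[3]])).as_rotvec()
        n=max(int(np.ceil(np.linalg.norm(t*k)/45)),int(np.ceil(np.linalg.norm(rv)/.145)))+(1 if k==1 else 0)
        print('n=%d: '%n,jaw,*(t*k/80).round(3),*(rv/2/np.pi).round(4))
        p=p+Rm.apply(t*k); yaw=w[3]; first=False
        if k==1: break
E
python3 plan.py -1 400 -55 320 1.69; python3 -c "
from h import *
d=cap('wrist');print(d['mount'],d['fovy'])"
```

```text
t 0.8 at [ 169.  -497.1  226.8] 0.328 w 91.9
n=10:  -1.0 0.999 -0.952 -0.258 0.0 0.0 -0.2168
n=3:  -1.0 0.999 0.684 -0.226 0.0 0.0 0.0
n=3:  -1.0 0.999 0.684 -0.226 0.0 0.0 0.0
n=3:  -1.0 0.999 0.684 -0.226 0.0 0.0 0.0
n=3:  -1.0 0.999 0.684 -0.226 0.0 0.0 0.0
n=2:  -1.0 0.01 0.007 -0.002 0.0 0.0 0.0
[[-6.81979604e-05 -9.56555517e-01 -2.91550232e-01  7.78716309e+01]
 [ 9.99999990e-01 -1.01776601e-04  1.00006813e-04  2.82071479e-02]
 [-1.25335061e-04 -2.91550222e-01  9.56555515e-01 -1.57211528e+02]
 [ 0.00000000e+00  0.00000000e+00  0.00000000e+00  1.00000000e+00]] 68.43705383465391
```

{"op": "step_arm", "data": {"series": "-1 1 -0.95 -0.26 0 0 -0.2168;-1 1 -0.95 -0.26 0 0 -0.2168;-1 1 -0.95 -0.26 0 0 -0.2168;-1 1 -0.95 -0.26 0 0 -0.2168;-1 1 -0.95 -0.26 0 0 -0.2168;-1 1 -0.95 -0.26 0 0 -0.2168;-1 1 -0.95 -0.26 0 0 -0.2168;-1 1 -0.95 -0.26 0 0 -0.2168;-1 1 -0.95 -0.26 0 0 -0.2168;-1 1 -0.95 -0.26 0 0 -0.2168"}}

```text
time: 1.85
tool_pos: [220.3, -399.4, 247.6]
tcp_rot: [3.142, 0.0, 1.692]
contact_force: [-0.1, 0.2, 0.9]
grip_width: 92.1
finger_force: 0.0
```

{"op": "step_arm", "data": {"series": "-1 1 0.68 -0.23 0 0 0;-1 1 0.68 -0.23 0 0 0;-1 1 0.68 -0.23 0 0 0"}}

```text
time: 2.15
tool_pos: [266.6, -309.9, 267.1]
tcp_rot: [3.14, 0.0, 1.69]
contact_force: [0.3, -0.8, 0.2]
grip_width: 91.9
finger_force: 0.0
```

{"op": "step_arm", "data": {"series": "-1 1 0.68 -0.23 0 0 0;-1 1 0.68 -0.23 0 0 0;-1 1 0.68 -0.23 0 0 0"}}

```text
time: 2.45
tool_pos: [311.2, -224.2, 285.5]
tcp_rot: [3.139, 0.001, 1.692]
contact_force: [0.4, -0.7, -0.3]
grip_width: 91.8
finger_force: 0.0
```

{"op": "step_arm", "data": {"series": "-1 1 0.68 -0.23 0 0 0;-1 1 0.68 -0.23 0 0 0;-1 1 0.68 -0.23 0 0 0"}}

```text
time: 2.75
tool_pos: [355.8, -138.4, 303.7]
tcp_rot: [3.139, 0.0, 1.693]
contact_force: [0.1, -0.4, -0.1]
grip_width: 91.7
finger_force: 0.0
```

{"op": "step_arm", "data": {"series": "-1 1 0.68 -0.23 0 0 0;-1 1 0.68 -0.23 0 0 0;-1 1 0.68 -0.23 0 0 0;-1 1 0.68 -0.23 0 0 0;-1 1 0.68 -0.23 0 0 0"}}

```text
time: 3.25
tool_pos: [397.9, -57.1, 320.6]
tcp_rot: [-3.14, 0.0, 1.687]
contact_force: [-0.4, -0.4, 0.2]
grip_width: 91.7
finger_force: 0.0
```

```bash
python3 - <<'E'
from h import *
d=cap('wrist'); save(d,'w1.png'); P=cloud(d); print(d['obs']['tool_pos'],d['obs']['tcp_rot'])
np.savez('w1.npz',P=P,frame=d['frame'])
for t in ['torch_mid','buckle_mid','clip_mid','hook_mid','wet_rack','dry_rack','puck_a']:
    for r in models.pinpoint(d,t)[:5]:
        z={'torch_mid':69,'buckle_mid':48,'clip_mid':48,'hook_mid':64,'puck_a':22}.get(t,0)
        u,v=map(int,r['position']); print(t,round(r['p'],2),np.round(r['position']),ray(d,r['position'],z).round(), P[min(v,383),min(u,511)].round())
E
```

```text
[397.92822187 -57.06501    320.61778352] [-3.14047556e+00  3.64174348e-04  1.68748575e+00]
torch_mid 0.72 [199. 218.] [ 321. -150.   69.] [ 319. -151.   64.]
torch_mid 0.58 [298. 136.] [455.  -9.  69.] [449.  -6. 102.]
buckle_mid 0.62 [290. 240.] [ 472. -180.   48.] [ 470. -175.   56.]
buckle_mid 0.38 [294.  76.] [439.  71.  48.] [437.  70.  61.]
clip_mid 0.75 [293.  75.] [437.  72.  48.] [436.  71.  60.]
hook_mid 0.56 [297. 195.] [467. -97.  64.] [462. -91.  86.]
wet_rack 0.34 [295.  76.] [446.  77.   0.] [439.  70.  59.]
dry_rack 0.95 [396. 174.] [644. -58.   0.] [623. -52.  35.]
dry_rack 0.25 [296. 194.] [ 478. -113.    0.] [462. -88.  86.]
puck_a 0.79 [289. 228.] [ 472. -171.   22.] [ 469. -163.   39.]
puck_a 0.79 [286. 187.] [455. -98.  22.] [452. -94.  37.]
puck_a 0.76 [295.  78.] [444.  71.  22.] [439.  68.  58.]
puck_a 0.68 [291. 134.] [451. -11.  22.] [440.  -5.  96.]
```

View pics/w1.png

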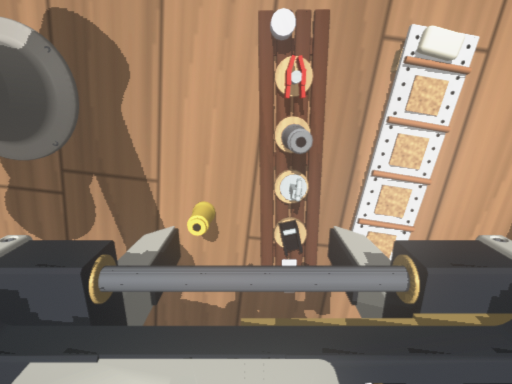

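The wrist picture shows, from top to bottom, the clip (295,77), torch (298,138), hook (296,188) and buckle (291,235) on their pucks. Of the drying rack's pads, (427,97), (409,152), (393,201) and, partly, (380,243) can be seen. Next I measure piece yaws and pads from the depth.

```bash
python3 - <<'E'
from h import *
def rect(q):
    (c,s,a)=cv2.minAreaRect(q.astype(np.float32)); return np.round(c,1),np.round(s,1),round(a,1)
def run(P,f,tag):
    X,Y,Z=P[...,0],P[...,1],P[...,2]
    for n,c,zl,zh in [('torch',(450,-8),95,115),('buckle',(472,-178),50,70),('clip',(440,72),50,70),('hook',(463,-96),70,105),('hookfoot',(463,-96),35,45)]:
        m=(np.hypot(X-c[0],Y-c[1])<40)&(Z>zl)&(Z<zh); q=P[m]
        if len(q)<5: print(tag,n,len(q));continue
        e=q[:,:2]-q[:,:2].mean(0); w,V=np.linalg.eigh(e.T@e)
        print(tag,n,len(q),'mean',q.mean(0).round(1),'top',np.percentile(q[:,2],95).round(),'rect',*rect(q[:,:2]),'axis',V[:,1].round(2))
    hsv=cv2.cvtColor(f,cv2.COLOR_RGB2HSV)
    m=((hsv[...,1]>90)&(hsv[...,0]>10)&(hsv[...,0]<20)&(Z>28)&(Z<40)&(X>570)).astype(np.uint8)
    m=cv2.morphologyEx(m,cv2.MORPH_OPEN,np.ones((3,3)))
    n,l,s,_=cv2.connectedComponentsWithStats(m)
    for i in range(1,n):
        if s[i,4]>150:
            q=P[l==i]; print(tag,'pad',s[i,4],q.mean(0).round(1),*rect(q[:,:2]))
d=np.load('w1.npz'); run(d['P'],d['frame'],'wr')
d=cap('scene'); run(cloud(d),d['frame'],'sc')
E
```

```text
wr torch 483 mean [451.6 -12.3 101.5] top 105.0 rect [452.1 -12.8] [32.1 32.9] 10.9 axis [0.52 0.85]
wr buckle 347 mean [ 470.4 -173.5   58. ] top 62.0 rect [ 470.9 -175.9] [29.9 48.5] 18.9 axis [-0.35  0.94]
wr clip 517 mean [439.4  69.8  59.2] top 62.0 rect [439.4  69.7] [27.3 53.7] 6.9 axis [-0.14  0.99]
wr hook 168 mean [462.9 -84.8  82.7] top 92.0 rect [463.1 -83.9] [14.3 29.6] 5.4 axis [0.1  0.99]
wr hookfoot 356 mean [460.6 -89.9  38.1] top 40.0 rect [463.8 -91.8] [43.1 43.1] 25.6 axis [-0.89 -0.45]
wr pad 383 [641.9 111.   37.3] [641.8 111.5] [ 8.5 96.2] 87.6
wr pad 981 [639.3  69.8  32.9] [640.1  69.2] [47.5 48.9] 88.1
wr pad 181 [657.2  26.9  37.4] [657.2  26.9] [ 6.9 58.5] 87.1
wr pad 467 [631.4 -18.7  32.9] [635.8 -14.9] [44.4 47.7] 86.2
wr pad 252 [633.7 -55.5  37.5] [634.6 -55.7] [ 7.  96.6] 87.5
wr pad 177 [ 622.5 -109.9   33. ] [ 624.6 -108.9] [23.2 31. ] 89.2
wr pad 234 [ 630.7 -139.    37.4] [ 631.  -139.3] [ 7.6 96.9] 86.8
wr pad 318 [ 634.4 -172.    33. ] [ 635.4 -169. ] [30.1 57.9] 52.5
sc torch 211 mean [457.8 -15.  102.1] top 106.0 rect [455.  -15.2] [32.3 30.9] 51.1 axis [-0.07  1.  ]
sc buckle 402 mean [ 473.5 -178.    58. ] top 64.0 rect [ 472.2 -177.4] [32.6 47.9] 19.0 axis [-0.23  0.97]
sc clip 316 mean [441.9  67.   58.3] top 63.0 rect [441.   68.2] [30.3 54.1] 5.7 axis [-0.09  1.  ]
sc hook 135 mean [467.6 -88.4  82.4] top 93.0 rect [468.4 -86.2] [30.4 12.3] 83.3 axis [-0.03  1.  ]
sc hookfoot 313 mean [469.2 -95.3  39. ] top 42.0 rect [464.2 -95. ] [50.4 50.8] 80.6 axis [0.06 1.  ]
sc pad 649 [642.3  67.4  34.5] [641.2  68.1] [50.  51.1] 86.8
sc pad 675 [638.7 -16.3  34.6] [638.2 -16.3] [48.7 49.6] 87.6
sc pad 710 [635.  -99.9  34.7] [633.7 -99.7] [48.8 49.7] 86.9
sc pad 741 [ 631.3 -183.6   34.8] [ 630.1 -183.7] [48.6 50.9] 88.4
```

```bash
python3 plan.py -1 440 69 140 1.68 440 69 38 1.68
```

```text
t 3.7 at [398.2 -56.1 321.1] 1.689 w 91.9
n=3:  -1.0 0.658 0.31 0.999 0.0 0.0 0.0015
n=3:  -1.0 0.66 0.304 0.999 0.0 0.0 0.0
n=2:  -1.0 0.176 0.081 0.266 0.0 0.0 0.0
n=2:  -1.0 0.0 -0.0 0.999 0.0 0.0 0.0
n=2:  -1.0 0.0 -0.0 0.276 0.0 0.0 0.0
```

{"op": "step_arm", "data": {"series": "-1 0.75 0.35 1 0 0 0.0015;-1 0.75 0.35 1 0 0 0.0015;-1 0.75 0.35 1 0 0 0.0015"}}

```text
time: 4.0
tool_pos: [417.0, 9.7, 237.2]
tcp_rot: [-3.134, -0.003, 1.683]
contact_force: [-1.2, -0.2, 0.6]
grip_width: 91.4
finger_force: 0.0
```

{"op": "step_arm", "data": {"series": "-1 0.745 0.345 1 0 0 0;-1 0.745 0.345 1 0 0 0;-1 0.745 0.345 1 0 0 0;-1 0.745 0.345 1 0 0 0;-1 0.745 0.345 1 0 0 0"}}

```text
time: 4.5
tool_pos: [440.8, 68.7, 162.5]
tcp_rot: [3.139, 0.001, 1.68]
contact_force: [-0.6, -0.5, 0.6]
grip_width: 91.6
finger_force: 0.0
```

```bash
python3 - <<'E'
from h import *
d=cap('wrist'); save(d,'w2.png'); P=cloud(d); X,Y,Z=P[...,0],P[...,1],P[...,2]
hsv=cv2.cvtColor(d['frame'],cv2.COLOR_RGB2HSV)
m=(np.hypot(X-440,Y-69)<45)&(Z>50)&(Z<66); q=P[m][:,:2].astype(np.float32)
print(d['obs']['tool_pos'],len(q),cv2.minAreaRect(q),q.mean(0), models.pinpoint(d,'clip_mid')[:1])
E
python3 plan.py -1 440 69 38 1.68
```

```text
[440.77436819  68.67461385 162.46549413] 888 ((439.7038879394531, 69.69601440429688), (25.940397262573242, 54.63706588745117), 7.018194198608398) [439.48767  71.76391] [{'position': [250.5, 188.2], 'p': 0.9}]
t 4.6 at [440.8  68.5 162.7] 1.679 w 92.0
n=2:  -1.0 0.005 -0.009 0.999 0.0005 0.0001 -0.0001
n=2:  -1.0 0.003 -0.003 0.559 0.0 0.0 0.0
```

View pics/w2.png

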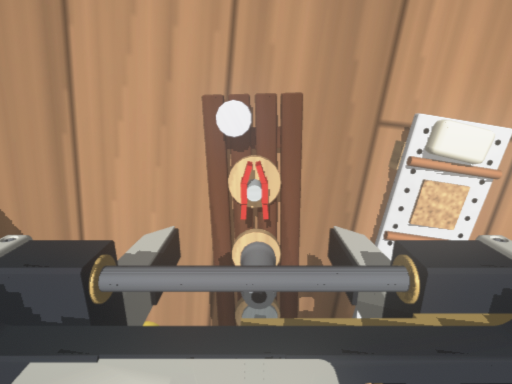

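The clip sits at (254,190), with its jaws up in the picture and its centre confirmed at about (440,69.5). Going down to grip it.

{"op": "step_arm", "data": {"series": "-1 0.01 -0.01 0.56 0 0 0;-1 0.01 -0.01 1 0 0 0;-1 0.01 -0.01 1 0 0 0"}}

```text
time: 4.9
tool_pos: [436.8, 69.4, 79.0]
tcp_rot: [-3.136, -0.001, 1.679]
contact_force: [-0.2, 0.1, -0.1]
grip_width: 91.6
finger_force: 0.0
```

{"op": "step_arm", "data": {"series": "-1 0 0 0.3 0 0 0;-1 0 0 0.56 0 0 0;-1 0 0 0.56 0 0 0;1 0 0 0.56 0 0 0;1 0 0 0.56 0 0 0;1 0 0 0.56 0 0 0;1 0 0 0.56 0 0 0;1 0 0 0.56 0 0 0;1 0 0 0.56 0 0 0;1 0 0 0.56 0 0 0;1 0 0 0.56 0 0 0"}}

```text
time: 6.0
tool_pos: [439.0, 70.1, 36.2]
tcp_rot: [-3.141, 0.0, 1.681]
contact_force: [-1.0, 0.3, -0.2]
grip_width: 32.4
finger_force: 0.0
```

```bash
python3 plan.py 1 440 69 128 1.68 631 -183 128 1.68 631 -183 38 1.68
```

```text
t 6.0 at [439.   70.1  36.2] 1.681 w 32.4
n=2:  1.0 -0.014 0.01 -0.999 -0.0 0.0 0.0001
n=2:  1.0 -0.002 0.001 -0.148 0.0 0.0 0.0
n=3:  1.0 -0.999 0.598 0.0 0.0 0.0 0.0
n=3:  1.0 -0.999 0.598 0.0 0.0 0.0 0.0
n=3:  1.0 -0.999 0.598 0.0 0.0 0.0 0.0
n=2:  1.0 -0.395 0.237 0.0 0.0 0.0 0.0
n=2:  1.0 0.0 -0.0 0.999 0.0 0.0 0.0
n=2:  1.0 0.0 -0.0 0.126 0.0 0.0 0.0
```

{"op": "step_arm", "data": {"series": "1 0 0 0 0 0 0;1 0 0 0 0 0 0;1 0 0 0 0 0 0;1 0 0 0 0 0 0"}}

```text
time: 6.4
tool_pos: [439.0, 70.1, 36.3]
tcp_rot: [-3.142, 0.0, 1.681]
contact_force: [0.7, 0.1, 0.3]
grip_width: 26.3
finger_force: 30.0
```

{"op": "step_arm", "data": {"series": "1 0 0 -0.3 0 0 0;1 0 0 -0.7 0 0 0;1 0 0 -1 0 0 0;1 0 0 -1 0 0 0;1 0 0 -1 0 0 0"}}

```text
time: 6.9
tool_pos: [438.9, 70.1, 116.2]
tcp_rot: [3.141, 0.0, 1.681]
contact_force: [-0.2, -0.1, -0.8]
grip_width: 25.8
finger_force: 30.0
```

```bash
python3 plan.py 1 631 -183 118 1.68
```

```text
t 6.9 at [438.9  70.1 116.2] 1.681 w 25.8
n=3:  1.0 -0.999 0.598 -0.006 0.0001 0.0 0.0001
n=3:  1.0 -0.999 0.599 -0.007 0.0 0.0 0.0
n=3:  1.0 -0.999 0.599 -0.007 0.0 0.0 0.0
n=2:  1.0 -0.411 0.246 -0.003 0.0 0.0 0.0
```

{"op": "step_arm", "data": {"series": "1 -0.4 0.24 -0.01 0 0 0;1 -0.8 0.48 -0.01 0 0 0;1 -1 0.6 -0.01 0 0 0;1 -1 0.6 -0.01 0 0 0"}}

```text
time: 7.3
tool_pos: [495.9, -5.7, 115.7]
tcp_rot: [-3.14, -0.0, 1.678]
contact_force: [-0.8, 0.7, -0.2]
grip_width: 25.9
finger_force: 30.0
```

{"op": "step_arm", "data": {"series": "1 -0.4 0.24 -0.01 0 0 0;1 -0.8 0.48 -0.01 0 0 0;1 -1 0.6 -0.01 0 0 0;1 -1 0.6 -0.01 0 0 0"}}

```text
time: 7.7
tool_pos: [552.0, -79.1, 116.7]
tcp_rot: [-3.14, -0.001, 1.679]
contact_force: [-0.8, 0.9, 0.0]
grip_width: 25.8
finger_force: 30.0
```

{"op": "step_arm", "data": {"series": "1 -0.4 0.24 0 0 0 0;1 -0.8 0.48 0 0 0 0;1 -1 0.6 0 0 0 0;1 -1 0.6 0 0 0 0"}}

```text
time: 8.1
tool_pos: [608.2, -152.6, 116.7]
tcp_rot: [-3.14, -0.001, 1.68]
contact_force: [0.5, 0.3, -1.1]
grip_width: 25.6
finger_force: 30.0
```

{"op": "step_arm", "data": {"series": "1 -0.41 0.24 0 0 0 0;1 -0.41 0.24 0 0 0 0;1 -0.41 0.24 0 0 0 0;1 -0.41 0.24 0 0 0 0"}}

```text
time: 8.5
tool_pos: [630.1, -181.1, 117.6]
tcp_rot: [-3.14, -0.001, 1.682]
contact_force: [0.1, -0.1, -0.3]
grip_width: 25.9
finger_force: 30.0
```

```bash
python3 - <<'E'
from h import *
d=cap('wrist'); save(d,'w3.png')
E
python3 plan.py 1 631 -183 37 1.68
```

```text
t 8.55 at [ 630.3 -181.3  117.8] 1.682 w 25.5
n=2:  1.0 -0.023 0.008 0.999 -0.0002 -0.0002 0.0003
n=2:  1.0 -0.0 0.0 0.011 0.0 0.0 0.0
```

View pics/w3.png

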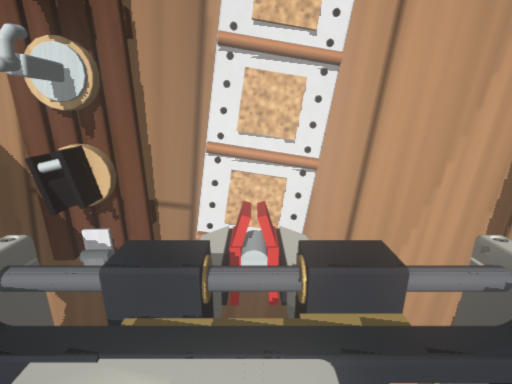

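The clip is held at (255,240) above the last bay's pad. Lowering and letting go.

{"op": "step_arm", "data": {"series": "1 -0.02 0.01 0.5 0 0 0;1 -0.02 0.01 0.8 0 0 0;1 -0.02 0.01 0.95 0 0 0;1 -0.02 0.01 1 0 0 0;1 -0.02 0.01 1 0 0 0;1 -0.02 0.01 1 0 0 0;-1 -0.02 0.01 1 0 0 0;-1 -0.02 0.01 1 0 0 0;-1 -0.02 0.01 1 0 0 0;-1 -0.02 0.01 1 0 0 0;-1 -0.02 0.01 1 0 0 0;-1 -0.02 0.01 1 0 0 0"}}

```text
time: 9.75
tool_pos: [632.1, -184.7, 38.0]
tcp_rot: [3.142, 0.0, 1.681]
contact_force: [-0.1, 0.1, -0.0]
grip_width: 69.1
finger_force: 0.0
```

{"op": "step_arm", "data": {"series": "-1 0 0 -0.3 0 0 0;-1 0 0 -0.9 0 0 0;-1 0 0 -1 0 0 0;-1 0 0 -1 0 0 0"}}

```text
time: 10.15
tool_pos: [633.3, -185.1, 120.4]
tcp_rot: [3.137, 0.002, 1.681]
contact_force: [-1.1, 0.1, -0.6]
grip_width: 91.6
finger_force: 0.0
```

```bash
python3 plan.py -1 570 -100 160 1.68 453 -13 160 1.68 453 -13 57 1.68
```

```text
t 10.15 at [ 633.3 -185.1  120.4] 1.681 w 91.6
n=3:  -1.0 0.999 -0.583 -0.438 0.0007 0.0004 0.0001
n=2:  -1.0 0.145 -0.085 -0.063 0.0 0.0 0.0
n=3:  -1.0 0.928 -0.999 -0.0 0.0 0.0 0.0
n=2:  -1.0 0.313 -0.337 -0.0 0.0 0.0 0.0
n=2:  -1.0 0.0 -0.0 0.999 0.0 0.0 0.0
n=2:  -1.0 0.0 -0.0 0.289 0.0 0.0 0.0
```

{"op": "step_arm", "data": {"series": "-1 0.4 -0.33 -0.17 0 0 0;-1 0.8 -0.67 -0.2 0 0 0;-1 0.8 -0.67 -0.2 0 0 0"}}

```text
time: 10.45
tool_pos: [566.7, -123.0, 131.8]
tcp_rot: [-3.134, -0.004, 1.683]
contact_force: [0.4, -0.6, -0.6]
grip_width: 91.6
finger_force: 0.0
```

{"op": "step_arm", "data": {"series": "-1 0.4 -0.33 -0.17 0 0 0;-1 0.8 -0.67 -0.2 0 0 0;-1 0.8 -0.67 -0.2 0 0 0"}}

```text
time: 10.75
tool_pos: [507.4, -66.1, 148.6]
tcp_rot: [-3.136, -0.003, 1.683]
contact_force: [0.8, -0.1, 0.2]
grip_width: 91.3
finger_force: 0.0
```

{"op": "step_arm", "data": {"series": "-1 0.4 -0.33 -0.1 0 0 0;-1 0.8 -0.67 -0.1 0 0 0;-1 0.8 -0.67 -0.1 0 0 0;-1 0.8 -0.67 -0.1 0 0 0;-1 0.8 -0.67 -0.1 0 0 0"}}

```text
time: 11.25
tool_pos: [452.4, -12.2, 157.6]
tcp_rot: [3.141, 0.0, 1.68]
contact_force: [-0.0, 0.4, -0.2]
grip_width: 91.8
finger_force: 0.0
```

```bash
python3 - <<'E'
from h import *
d=cap('wrist'); save(d,'w4.png'); P=cloud(d); X,Y,Z=P[...,0],P[...,1],P[...,2]
m=(np.hypot(X-453,Y+13)<30)&(Z>96)&(Z<112); q=P[m][:,:2].astype(np.float32)
print(d['obs']['tool_pos'],len(q),cv2.minAreaRect(q) if len(q) else 0, cv2.minEnclosingCircle(q))
m=(np.hypot(X-440,Y-70)<45)&(Z>50); print('left on clip puck',m.sum())
E
python3 plan.py -1 453 -13 57 1.68
```

```text
[452.40369157 -12.21332102 157.59858518] 1098 ((453.1092224121094, -11.387468338012695), (31.3162899017334, 30.059162139892578), 7.580324172973633) ((453.17340087890625, -12.613283157348633), 16.509077072143555)
left on clip puck 0
t 11.3 at [452.3 -12.3 157.6] 1.68 w 92.3
n=2:  -1.0 -0.007 0.006 0.999 0.0 0.0001 -0.0
n=2:  -1.0 -0.002 0.001 0.258 0.0 0.0 0.0
```

View pics/w4.png

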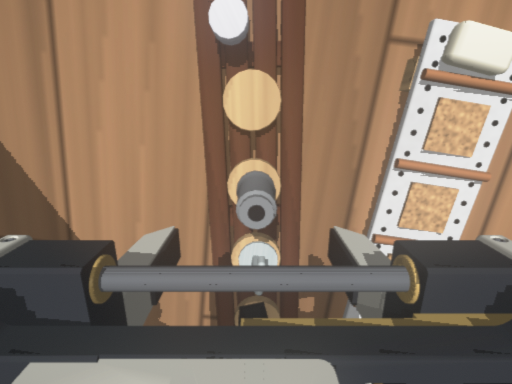

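The clip's puck is empty at (252,99), and the torch top (257,211) is measured at (453,-12.6), right under the tool. Gripping it.

{"op": "step_arm", "data": {"series": "-1 0 0 0.5 0 0 0;-1 0 0 0.9 0 0 0;-1 0 0 0.9 0 0 0"}}

```text
time: 11.6
tool_pos: [449.2, -11.7, 82.5]
tcp_rot: [-3.134, -0.002, 1.679]
contact_force: [0.0, 0.9, 0.2]
grip_width: 91.9
finger_force: 0.0
```

{"op": "step_arm", "data": {"series": "-1 0 0.01 0.35 0 0 0;-1 0 0.01 0.35 0 0 0;1 0 0.01 0.35 0 0 0;1 0 0.01 0.35 0 0 0;1 0 0.01 0.35 0 0 0;1 0 0.01 0.35 0 0 0;1 0 0.01 0.35 0 0 0;1 0 0.01 0.35 0 0 0;1 0 0.01 0.35 0 0 0;1 0 0.01 0.35 0 0 0;1 0 0.01 0.35 0 0 0;1 0 0.01 0.35 0 0 0;1 0 0.01 0.35 0 0 0;1 0 0.01 0.35 0 0 0"}}

```text
time: 13.0
tool_pos: [452.3, -11.4, 58.0]
tcp_rot: [3.141, 0.0, 1.681]
contact_force: [2.1, 0.7, 0.4]
grip_width: 33.5
finger_force: 30.0
```

{"op": "step_arm", "data": {"series": "1 0 0 -0.3 0 0 0;1 0 0 -0.7 0 0 0;1 0 0 -1 0 0 0;1 0 0 -1 0 0 0;1 0 0 -1 0 0 0"}}

```text
time: 13.5
tool_pos: [451.5, -11.3, 137.5]
tcp_rot: [-3.141, -0.0, 1.681]
contact_force: [0.5, -0.3, -1.6]
grip_width: 33.4
finger_force: 30.0
```

```bash
python3 plan.py 1 634.5 -99 137 1.68 634.5 -99 58 1.68
```

```text
t 13.5 at [451.5 -11.3 137.5] 1.681 w 33.4
n=3:  1.0 -0.622 0.999 0.002 -0.0001 -0.0 0.0001
n=3:  1.0 -0.621 0.999 0.003 0.0 0.0 0.0
n=2:  1.0 -0.097 0.156 0.0 0.0 0.0 0.0
n=3:  1.0 0.0 -0.0 0.988 0.0 0.0 0.0
```

{"op": "step_arm", "data": {"series": "1 -0.2 0.35 0 0 0 0;1 -0.45 0.72 0 0 0 0;1 -0.45 0.72 0 0 0 0"}}

```text
time: 13.8
tool_pos: [515.6, -42.5, 136.1]
tcp_rot: [3.141, 0.001, 1.679]
contact_force: [0.5, 0.1, -1.5]
grip_width: 33.2
finger_force: 30.0
```

{"op": "step_arm", "data": {"series": "1 -0.22 0.36 0 0 0 0;1 -0.45 0.72 0 0 0 0;1 -0.45 0.72 0 0 0 0"}}

```text
time: 14.1
tool_pos: [576.1, -71.8, 135.8]
tcp_rot: [-3.141, 0.0, 1.679]
contact_force: [0.9, -0.2, -1.9]
grip_width: 33.4
finger_force: 30.0
```

{"op": "step_arm", "data": {"series": "1 -0.2 0.36 0 0 0 0;1 -0.35 0.6 0 0 0 0;1 -0.43 0.72 0 0 0 0;1 -0.43 0.72 0 0 0 0;1 -0.43 0.72 0 0 0 0;1 -0.43 0.72 0 0 0 0"}}

```text
time: 14.7
tool_pos: [634.2, -97.5, 137.3]
tcp_rot: [-3.14, -0.001, 1.681]
contact_force: [-1.0, 0.7, -1.3]
grip_width: 33.4
finger_force: 30.0
```

```bash
python3 plan.py 1 634.5 -98 58.5 1.68
```

```text
t 14.7 at [634.2 -97.5 137.3] 1.681 w 33.4
n=3:  1.0 -0.008 0.005 0.985 -0.0003 -0.0001 0.0001
```

{"op": "step_arm", "data": {"series": "1 -0.01 0 0.4 0 0 0;1 -0.01 0 0.75 0 0 0;1 -0.01 0 0.93 0 0 0;1 -0.01 0 0.985 0 0 0;1 -0.01 0 0.985 0 0 0;1 -0.01 0 0.985 0 0 0;1 -0.01 0 0.985 0 0 0;-1 -0.01 0 0.985 0 0 0;-1 -0.01 0 0.985 0 0 0;-1 -0.01 0 0.985 0 0 0;-1 -0.01 0 0.985 0 0 0;-1 -0.01 0 0.985 0 0 0;-1 -0.01 0 0.985 0 0 0"}}

```text
time: 16.0
tool_pos: [635.6, -99.0, 59.1]
tcp_rot: [3.142, 0.0, 1.681]
contact_force: [0.2, 0.3, 0.3]
grip_width: 76.5
finger_force: 0.0
```

{"op": "step_arm", "data": {"series": "-1 0 0 -0.3 0 0 0;-1 0 0 -0.8 0 0 0;-1 0 0 -1 0 0 0;-1 0 0 -1 0 0 0;-1 0 0 -1 0 0 0"}}

```text
time: 16.5
tool_pos: [635.2, -98.9, 138.6]
tcp_rot: [-3.141, -0.0, 1.681]
contact_force: [-0.4, -0.7, -0.7]
grip_width: 92.0
finger_force: 0.0
```

```bash
python3 plan.py -1 464 -93 148 1.62
```

```text
t 16.5 at [635.2 -98.9 138.6] 1.681 w 92.0
n=2:  -1.0 0.145 -0.999 -0.055 -0.0001 -0.0 0.0096
n=2:  -1.0 0.084 -0.999 -0.055 0.0 0.0 0.0
n=2:  -1.0 0.011 -0.129 -0.007 0.0 0.0 0.0
```

{"op": "step_arm", "data": {"series": "-1 0.1 -0.5 -0.06 0 0 0.0096;-1 0.15 -1 -0.06 0 0 0.0096;-1 0.15 -1 -0.06 0 0 0.0096"}}

```text
time: 16.8
tool_pos: [548.0, -94.4, 140.9]
tcp_rot: [-3.131, -0.003, 1.62]
contact_force: [-0.1, -0.3, -0.5]
grip_width: 91.5
finger_force: 0.0
```

{"op": "step_arm", "data": {"series": "-1 0.05 -0.5 -0.06 0 0 0;-1 0.1 -1 -0.06 0 0 0;-1 0.1 -1 -0.06 0 0 0;-1 0.1 -1.0 -0.06 0 0 0;-1 0.1 -1 -0.06 0 0 0"}}

```text
time: 17.3
tool_pos: [475.5, -92.0, 148.4]
tcp_rot: [3.141, 0.0, 1.62]
contact_force: [-0.6, 0.2, 0.6]
grip_width: 92.0
finger_force: 0.0
```

```bash
python3 - <<'E'
from h import *
d=cap('wrist'); save(d,'w5.png'); P=cloud(d); X,Y,Z=P[...,0],P[...,1],P[...,2]
for zl,zh in [(34.5,45),(62,82),(84,100)]:
    m=(np.hypot(X-464,Y+90)<40)&(Z>zl)&(Z<zh); q=P[m][:,:2].astype(np.float32)
    print(zl,len(q),cv2.minAreaRect(q) if len(q)>4 else 0, cv2.minEnclosingCircle(q) if len(q)>4 else 0)
print([(r['p'],ray(d,r['position'],64)) for r in models.pinpoint(d,'hook_mid')[:2]])
E
python3 plan.py -1 464 -93 42 1.62
```

```text
34.5 999 ((463.1697692871094, -91.8973388671875), (47.259552001953125, 49.202972412109375), 34.147396087646484) ((462.22845458984375, -92.83927154541016), 26.169504165649414)
62 195 ((464.15924072265625, -83.83145141601562), (13.777436256408691, 30.469873428344727), 1.9284814596176147) ((464.47442626953125, -84.07028198242188), 15.525402069091797)
84 264 ((464.75653076171875, -85.49739074707031), (24.25274658203125, 7.779223442077637), 88.71017456054688) ((464.62896728515625, -85.49452209472656), 12.157003402709961)
[(0.66, array([465.04910976, -90.8768411 ,  64.        ]))]
t 17.4 at [475.4 -91.9 148.4] 1.62 w 92.2
n=2:  -1.0 -0.005 -0.108 0.999 0.0 0.0 0.0001
n=2:  -1.0 -0.002 -0.036 0.331 0.0 0.0 0.0
```

View pics/w5.png

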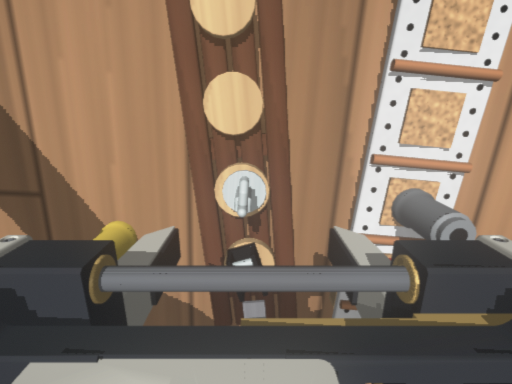

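The torch stands on its pad (435,220). The hook's foot is at (241,190) with the bar pointing +y, and the stem is at about (464.4,-92) with yaw near 0. Gripping the stem.

{"op": "step_arm", "data": {"series": "-1 0 -0.14 0.5 0 0 0.005;-1 0 -0.14 0.8 0 0 0.005;-1 0 -0.14 0.8 0 0 0.005;-1 0 -0.14 0.8 0 0 0.005"}}

```text
time: 17.8
tool_pos: [464.0, -92.5, 84.9]
tcp_rot: [-3.141, 0.0, 1.589]
contact_force: [0.4, -0.2, 1.0]
grip_width: 91.9
finger_force: 0.0
```

{"op": "step_arm", "data": {"series": "-1 0 0 0.3 0 0 0;-1 0 0 0.51 0 0 0;-1 0 0 0.51 0 0 0;1 0 0 0.51 0 0 0;1 0 0 0.51 0 0 0;1 0 0 0.51 0 0 0;1 0 0 0.51 0 0 0;1 0 0 0.51 0 0 0;1 0 0 0.51 0 0 0;1 0 0 0.51 0 0 0;1 0 0 0.51 0 0 0;1 0 0 0.51 0 0 0;1 0 0 0.51 0 0 0;1 0 0 0.51 0 0 0;1 0 0 0.51 0 0 0;1 0 0 0.51 0 0 0;1 0 0 0.51 0 0 0;1 0 0 0.51 0 0 0;1 0 0 0.51 0 0 0"}}

```text
time: 19.7
tool_pos: [463.2, -92.3, 43.9]
tcp_rot: [-3.142, 0.0, 1.589]
contact_force: [0.1, -0.7, -0.4]
grip_width: 13.7
finger_force: 30.0
```

{"op": "step_arm", "data": {"series": "1 0 0 -0.3 0 0 0;1 0 0 -0.7 0 0 0;1 0 0 -1 0 0 0;1 0 0 -1 0 0 0;1 0 0 -1 0 0 0"}}

```text
time: 20.2
tool_pos: [462.9, -92.3, 123.7]
tcp_rot: [3.142, 0.0, 1.589]
contact_force: [-0.7, 0.7, -1.2]
grip_width: 13.6
finger_force: 30.0
```

```bash
python3 plan.py 1 638 -15 124 1.59
```

```text
t 20.2 at [462.9 -92.3 123.7] 1.589 w 13.6
n=2:  1.0 0.419 0.999 -0.002 0.0 0.0 -0.0002
n=2:  1.0 0.418 0.999 -0.002 0.0 0.0 0.0
n=2:  1.0 0.087 0.208 -0.0 0.0 0.0 0.0
```

{"op": "step_arm", "data": {"series": "1 0.2 0.35 0 0 0 0;1 0.4 0.74 0 0 0 0;1 0.4 0.74 0 0 0 0"}}

```text
time: 20.5
tool_pos: [523.9, -57.7, 122.3]
tcp_rot: [3.142, -0.001, 1.591]
contact_force: [0.1, -0.3, -1.9]
grip_width: 13.9
finger_force: 30.0
```

{"op": "step_arm", "data": {"series": "1 0.15 0.36 0 0 0 0;1 0.3 0.74 0 0 0 0;1 0.3 0.74 0 0 0 0"}}

```text
time: 20.8
tool_pos: [582.1, -33.2, 122.0]
tcp_rot: [-3.141, -0.001, 1.59]
contact_force: [0.1, 0.0, -0.1]
grip_width: 14.1
finger_force: 30.0
```

{"op": "step_arm", "data": {"series": "1 0.1 0.36 0 0 0 0;1 0.17 0.6 0 0 0 0;1 0.22 0.73 0 0 0 0;1 0.22 0.73 0 0 0 0;1 0.22 0.73 0 0 0 0;1 0.22 0.73 0 0 0 0"}}

```text
time: 21.4
tool_pos: [637.3, -16.0, 123.3]
tcp_rot: [-3.14, -0.0, 1.588]
contact_force: [-0.1, -0.2, -1.6]
grip_width: 13.7
finger_force: 30.0
```

```bash
python3 plan.py 1 638 -15 44.5 1.59
```

```text
t 21.4 at [637.3 -16.  123.3] 1.588 w 13.7
n=3:  1.0 0.012 0.01 0.985 -0.0003 -0.0 -0.0002
```

{"op": "step_arm", "data": {"series": "1 0.01 0 0.4 0 0 0;1 0.01 0 0.75 0 0 0;1 0.01 0 0.93 0 0 0;1 0.01 0 0.985 0 0 0;1 0.01 0 0.985 0 0 0;1 0.01 0 0.985 0 0 0;1 0.01 0 0.985 0 0 0;-1 0.01 0 0.985 0 0 0;-1 0.01 0 0.985 0 0 0;-1 0.01 0 0.985 0 0 0;-1 0.01 0 0.985 0 0 0;-1 0.01 0 0.985 0 0 0;-1 0.01 0 0.985 0 0 0;-1 0.01 0 0.985 0 0 0"}}

```text
time: 22.8
tool_pos: [638.6, -14.8, 45.1]
tcp_rot: [-3.142, 0.0, 1.589]
contact_force: [-0.2, -0.1, -0.9]
grip_width: 65.1
finger_force: 0.0
```

{"op": "step_arm", "data": {"series": "-1 0 0 -0.3 0 0 0;-1 0 0 -0.8 0 0 0;-1 0 0 -1 0 0 0;-1 0 0 -1 0 0 0;-1 0 0 -1 0 0 0"}}

```text
time: 23.3
tool_pos: [638.3, -14.7, 124.6]
tcp_rot: [-3.141, 0.0, 1.589]
contact_force: [-0.2, -0.1, -1.9]
grip_width: 91.9
finger_force: 0.0
```

```bash
python3 plan.py -1 471 -176 150 1.90
```

```text
t 23.3 at [638.3 -14.7 124.6] 1.589 w 91.9
n=3:  -1.0 -0.929 -0.999 -0.149 -0.0001 -0.0 -0.0495
n=2:  -1.0 -0.468 -0.999 -0.12 0.0 0.0 0.0
n=2:  -1.0 -0.186 -0.397 -0.048 0.0 0.0 0.0
```

{"op": "step_arm", "data": {"series": "-1 0 -0.5 -0.15 0 0 -0.0495;-1 0 -1 -0.3 0 0 -0.0495;-1 0 -1 -0.3 0 0 -0.0495;-1 0 -1 -0.3 0 0 -0.0495"}}

```text
time: 23.7
tool_pos: [558.1, -16.2, 148.4]
tcp_rot: [-3.141, -0.0, 1.899]
contact_force: [0.2, -1.6, -0.0]
grip_width: 91.8
finger_force: 0.0
```

{"op": "step_arm", "data": {"series": "-1 -0.4 -0.4 0 0 0 0;-1 -0.79 -0.84 0 0 0 0;-1 -0.79 -0.84 0 0 0 0"}}

```text
time: 24.0
tool_pos: [514.2, -101.6, 147.9]
tcp_rot: [-3.139, 0.0, 1.894]
contact_force: [0.5, 0.4, -0.1]
grip_width: 91.8
finger_force: 0.0
```

{"op": "step_arm", "data": {"series": "-1 -0.4 -0.4 0 0 0 0;-1 -0.79 -0.84 0 0 0 0;-1 -0.79 -0.84 0 0 0 0;-1 -0.79 -0.84 0 0 0 0;-1 -0.79 -0.84 0 0 0 0"}}

```text
time: 24.5
tool_pos: [473.2, -178.5, 148.6]
tcp_rot: [3.142, -0.001, 1.9]
contact_force: [-0.9, 0.5, 0.4]
grip_width: 91.8
finger_force: 0.0
```

```bash
python3 - <<'E'
from h import *
d=cap('wrist'); save(d,'w6.png'); P=cloud(d); X,Y,Z=P[...,0],P[...,1],P[...,2]
m=(np.hypot(X-471,Y+176)<32)&(Z>46)&(Z<66); q=P[m][:,:2].astype(np.float32)
print(len(q),cv2.minAreaRect(q) if len(q)>4 else 0)
print([(r['p'],ray(d,r['position'],48)) for r in models.pinpoint(d,'buckle_mid')[:2]])
E
python3 plan.py -1 471 -176 37 1.90
```

```text
1264 ((471.15106201171875, -175.7573699951172), (29.881330490112305, 47.49708938598633), 19.19675636291504)
[(0.86, array([ 469.54059344, -177.85816228,   48.        ]))]
t 24.6 at [ 473.1 -178.1  148.8] 1.901 w 92.2
n=2:  -1.0 0.024 -0.012 0.999 0.0 -0.0 0.0002
n=2:  -1.0 0.01 -0.005 0.399 0.0 0.0 0.0
```

View pics/w6.png

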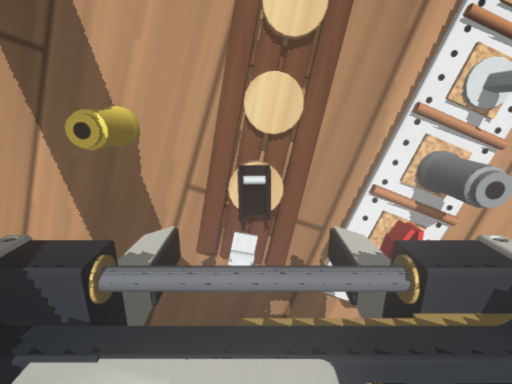

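The buckle (255,193) is aligned with the tool and centred at (471,-176). The clip, torch and hook stand in their bays on the right. Gripping the buckle.

{"op": "step_arm", "data": {"series": "-1 0.03 -0.015 0.5 0 0 0;-1 0.03 -0.015 0.9 0 0 0;-1 0.03 -0.015 0.9 0 0 0;-1 0.03 -0.015 0.9 0 0 0"}}

```text
time: 25.0
tool_pos: [470.9, -176.7, 77.4]
tcp_rot: [-3.141, -0.0, 1.901]
contact_force: [0.3, -0.2, 0.4]
grip_width: 91.7
finger_force: 0.0
```

{"op": "step_arm", "data": {"series": "-1 0 0 0.3 0 0 0;-1 0 0 0.49 0 0 0;-1 0 0 0.49 0 0 0;1 0 0 0.49 0 0 0;1 0 0 0.49 0 0 0;1 0 0 0.49 0 0 0;1 0 0 0.49 0 0 0;1 0 0 0.49 0 0 0;1 0 0 0.49 0 0 0;1 0 0 0.49 0 0 0;1 0 0 0.49 0 0 0;1 0 0 0.49 0 0 0;1 0 0 0.49 0 0 0;1 0 0 0.49 0 0 0;1 0 0 0.49 0 0 0;1 0 0 0.49 0 0 0"}}

```text
time: 26.6
tool_pos: [470.4, -177.4, 37.9]
tcp_rot: [-3.142, 0.0, 1.9]
contact_force: [0.9, 0.9, 0.6]
grip_width: 30.2
finger_force: 30.0
```

{"op": "step_arm", "data": {"series": "1 0 0 -0.3 0 0 0;1 0 0 -0.7 0 0 0;1 0 0 -1 0 0 0;1 0 0 -1 0 0 0;1 0 0 -1 0 0 0"}}

```text
time: 27.1
tool_pos: [470.3, -177.3, 117.8]
tcp_rot: [3.141, 0.0, 1.9]
contact_force: [0.4, -0.0, -0.6]
grip_width: 29.4
finger_force: 30.0
```

```bash
python3 plan.py 1 480 69 150 1.60 641 69 150 1.60
```

```text
t 27.1 at [ 470.3 -177.3  117.8] 1.9 w 29.4
n=3:  1.0 0.999 0.386 -0.14 0.0 0.0001 0.0477
n=2:  1.0 0.999 0.069 -0.131 0.0 0.0 0.0
n=2:  1.0 0.999 0.069 -0.131 0.0 0.0 0.0
n=2:  1.0 0.008 0.001 -0.001 0.0 0.0 0.0
n=2:  1.0 -0.029 0.999 0.0 0.0 0.0 0.0
n=2:  1.0 -0.029 0.999 0.0 0.0 0.0 0.0
n=2:  1.0 -0.0 0.014 0.0 0.0 0.0 0.0
```

{"op": "step_arm", "data": {"series": "1 0.5 0.2 -0.07 0 0 0.0477;1 1 0.386 -0.14 0 0 0.0477;1 1 0.386 -0.14 0 0 0.0477;1 1 0.386 -0.14 0 0 0.0477"}}

```text
time: 27.5
tool_pos: [473.2, -90.8, 128.1]
tcp_rot: [-3.14, -0.0, 1.604]
contact_force: [0.0, -0.6, 0.1]
grip_width: 29.6
finger_force: 30.0
```

{"op": "step_arm", "data": {"series": "1 0.5 0.03 -0.07 0 0 0;1 1 0.07 -0.13 0 0 0;1 1 0.07 -0.13 0 0 0"}}

```text
time: 27.8
tool_pos: [476.9, -9.3, 139.1]
tcp_rot: [-3.141, -0.001, 1.605]
contact_force: [-0.8, -0.5, -0.8]
grip_width: 29.7
finger_force: 30.0
```

{"op": "step_arm", "data": {"series": "1 0.5 0.03 -0.07 0 0 0;1 1 0.07 -0.13 0 0 0;1 1 0.07 -0.13 0 0 0"}}

```text
time: 28.1
tool_pos: [480.6, 70.4, 149.6]
tcp_rot: [3.141, -0.001, 1.604]
contact_force: [-0.2, 0.5, -0.3]
grip_width: 29.9
finger_force: 30.0
```

{"op": "step_arm", "data": {"series": "1 0 0.5 0 0 0 0;1 -0.03 1 0 0 0 0;1 -0.03 1 0 0 0 0"}}

```text
time: 28.4
tool_pos: [564.4, 65.8, 148.5]
tcp_rot: [3.139, 0.001, 1.6]
contact_force: [0.8, 0.0, 0.3]
grip_width: 29.6
finger_force: 30.0
```

{"op": "step_arm", "data": {"series": "1 0 0.5 0.2 0 0 0;1 -0.03 0.9 0.4 0 0 0;1 -0.03 1 0.4 0 0 0;1 -0.03 1 0.4 0 0 0;1 -0.03 1 0.4 0 0 0"}}

```text
time: 28.9
tool_pos: [639.4, 67.5, 117.9]
tcp_rot: [-3.14, 0.0, 1.6]
contact_force: [0.6, -1.3, -1.5]
grip_width: 29.7
finger_force: 30.0
```

```bash
python3 plan.py 1 641 68 38.5 1.60
```

```text
t 28.9 at [639.4  67.5 117.9] 1.6 w 29.7
n=3:  1.0 0.006 0.021 0.993 -0.0002 0.0 -0.0
```

{"op": "step_arm", "data": {"series": "1 0.01 0.01 0.4 0 0 0;1 0.01 0.01 0.75 0 0 0;1 0.01 0.01 0.93 0 0 0;1 0.01 0.01 0.993 0 0 0;1 0.01 0.01 0.993 0 0 0;1 0.01 0.01 0.993 0 0 0;1 0.01 0.01 0.993 0 0 0;-1 0.01 0.01 0.993 0 0 0;-1 0.01 0.01 0.993 0 0 0;-1 0.01 0.01 0.993 0 0 0;-1 0.01 0.01 0.993 0 0 0;-1 0.01 0.01 0.993 0 0 0;-1 0.01 0.01 0.993 0 0 0;-1 0.01 0.01 0.993 0 0 0"}}

```text
time: 30.3
tool_pos: [641.1, 69.3, 38.4]
tcp_rot: [-3.142, 0.0, 1.6]
contact_force: [0.4, -0.3, -0.2]
grip_width: 81.5
finger_force: 0.0
```

{"op": "step_arm", "data": {"series": "-1 0 0 -0.3 0 0 0;-1 0 0 -0.8 0 0 0;-1 0 0 -1 0 0 0;-1 0 0 -1 0 0 0;-1 0 0 -1 0 0 0"}}

```text
time: 30.8
tool_pos: [640.8, 69.3, 118.0]
tcp_rot: [-3.141, 0.0, 1.6]
contact_force: [0.2, 0.6, -0.3]
grip_width: 92.2
finger_force: 0.0
```

{"op": "step_arm", "data": {"series": "-1 0 -0.5 -0.5 0 0 0;-1 0 -1 -1 0 0 0;-1 0 -1 -1 0 0 0;-1 0 -1 -1 0 0 0"}}

```text
time: 31.2
tool_pos: [560.7, 67.0, 199.1]
tcp_rot: [3.14, 0.0, 1.6]
contact_force: [-0.3, 0.2, 0.1]
grip_width: 91.8
finger_force: 0.0
```

{"op": "step_arm", "data": {"series": "-1 0 -0.5 -0.5 0 0 0;-1 0 -1 -1 0 0 0;-1 0 -1 -1 0 0 0;-1 0 -1 -1 0 0 0;-1 0 -1 -1 0 0 0"}}

```text
time: 31.7
tool_pos: [481.8, 64.5, 276.7]
tcp_rot: [-3.14, 0.0, 1.6]
contact_force: [0.3, -0.3, -1.4]
grip_width: 92.0
finger_force: 0.0
```

```bash
python3 - <<'E'
from h import *
for n in ['scene','wrist']:
    d=cap(n); save(d,n+'9.png'); P=cloud(d); X,Y,Z=P[...,0],P[...,1],P[...,2]
    for t,c,zl,zh in [('clip',(631,-183),50,70),('torch',(634.5,-99),95,115),('hook',(638,-15),37.5,45),('buckle',(641,69),50,70)]:
        q=P[(np.hypot(X-c[0],Y-c[1])<40)&(Z>zl)&(Z<zh)]
        if len(q)>5: r=cv2.minAreaRect(q[:,:2].astype(np.float32)); print(n,t,len(q),np.round(r[0],1),np.round(r[1],1),'target',c,'z95',np.percentile(q[:,2],95).round(1))
E
```

```text
scene clip 500 [ 631.6 -186.3] [28.3 54.5] target (631, -183) z95 63.4
scene torch 321 [ 636.5 -102.9] [32.7 30.4] target (634.5, -99) z95 106.0
scene hook 341 [640.6 -15.3] [78.4 40.9] target (638, -15) z95 41.5
scene buckle 463 [641.5  68.4] [32.2 48. ] target (641, 69) z95 63.1
wrist clip 100 [ 629.5 -167.6] [26.1 20.9] target (631, -183) z95 60.2
wrist hook 271 [634.6 -11.4] [38.2 33.5] target (638, -15) z95 41.8
wrist buckle 689 [639.9  70. ] [30.4 48. ] target (641, 69) z95 61.8
```

View pics/scene9.png

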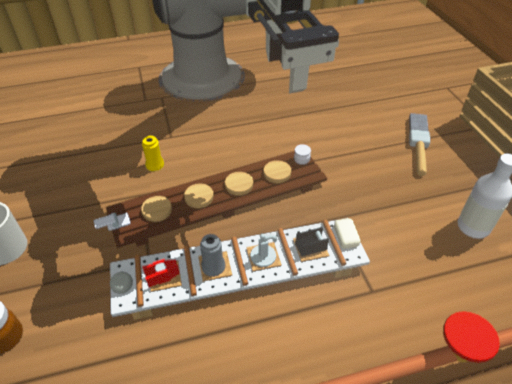

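All four stand centred on their pads: clip (161,270), torch (211,255), hook (263,250) and buckle (311,242). The offsets from the pad centres are about 4 mm or less, and the robot is clear of everything.

```bash
python3 -c "
from plant import order; print(order.close_job())"
```

```text
the job is handed in; nothing more can be done
None
```

All four pieces stand let go on their cork pads in reverse order (clip, torch, hook and buckle from the right end), each within about 4 mm of the pad's centre in the last picture; the job is handed in, and no verdict came back.

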